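# Find and push open the hatch in the pipe ledge

## Task

The sink's stop valve sits under one of the four identical slatted wooden covers of the pipe ledge: three are packed solid and one is the hatch. With the fingertips press lightly near the robot-side edge of the covers in turn until you find the one that rocks, then push that edge down until the cover tips over and stays fully open, and draw the hand clear. Only press and push: do not force a solid cover, and do not lift or shift the masala dabba, the silicone lid or the glass bowl.

Things in the scene. Friction and masses are not known exactly. Their poses are not given: they have to be found in the camera images.
- ledge: Boxed-in wooden pipe ledge fixed on the worktop, 300 (x) by 532 (y) by 120 mm high, tiled front towards the robot. Origin on the worktop; x from robot side to back, y along it; front at x -140, back at +165 mm. Four covers, flush in its top, at y +192, +64, -64, -192 mm, x -113 to +27 mm, 4 mm gap all round; behind them a shelf strip. Hollow below: a finger may go 60 mm below the top.
- cover_1_near (a point): Where to press cover 1, leftmost (+y end): on its top face and centre line, 18 mm in from its robot-side edge. Slatted wooden cover 140 (x) by 104 (y) by 16 mm thick, top 120 mm above the worktop. The point moves with the cover; the ledge's axes when shut.
- cover_2_near (a point): Where to press cover 2, second from the left: on its top face and centre line, 18 mm in from its robot-side edge. Slatted wooden cover 140 (x) by 104 (y) by 16 mm thick, top 120 mm above the worktop. The point moves with the cover; the ledge's axes when shut.
- cover_3_near (a point): Where to press cover 3, third from the left: on its top face and centre line, 18 mm in from its robot-side edge. Slatted wooden cover 140 (x) by 104 (y) by 16 mm thick, top 120 mm above the worktop. The point moves with the cover; the ledge's axes when shut.
- cover_4_near (a point): Where to press cover 4, rightmost (-y end): on its top face and centre line, 18 mm in from its robot-side edge. Slatted wooden cover 140 (x) by 104 (y) by 16 mm thick, top 120 mm above the worktop. The point moves with the cover; the ledge's axes when shut.
- cover_1 (a joint): Angle of cover 1 (leftmost (+y end)), rad: 0 shut, positive = robot-side end down, 1.25 fully open on its stop. Pin along y, 63 mm behind the robot-side edge, 20 mm below the top. Three covers are packed solid from below and do not give, one is free; which one changes from run to run.
- cover_2 (a joint): Angle of cover 2 (second from the left), rad: 0 shut, positive = robot-side end down, 1.25 fully open on its stop. Pin along y, 63 mm behind the robot-side edge, 20 mm below the top. If free: dips under about 1 N at the pressing point; pressing its back end moves nothing. If packed: solid.
- cover_3 (a joint): Angle of cover 3 (third from the left), rad: 0 shut, positive = robot-side end down, 1.25 fully open on its stop. Pin along y, 63 mm behind the robot-side edge, 20 mm below the top. If free: rocks back when let go before about 0.5 rad; past about 0.7 rad it tips over by its own weight and stays open. If packed: solid.
- cover_4 (a joint): Angle of cover 4 (rightmost (-y end)), rad: 0 shut, positive = robot-side end down, 1.25 fully open on its stop. Pin along y, 63 mm behind the robot-side edge, 20 mm below the top. If free: a fingertip going straight down 30 to 40 mm at the pressing point tips it over. If packed: solid.
- dabba: Closed round steel masala dabba, 120 mm across, 77 mm high with its knob, loose on the shelf strip behind the covers. Bystander. Origin: centre of its underside.
- lid: Green silicone lid, flat disc 120 mm across with a middle knob 28 mm high, loose on the shelf strip. Bystander. Origin: centre of its underside.
- bowl: Glass bowl, 114 mm across the rim, 55 mm high, loose on the shelf strip. Bystander. Origin: centre of its underside.

How it is judged:
By the outcome, as a careful person would: the job done as asked, in the order asked, and still so for the second after the job is handed in, with the robot touching nothing.
It also fails if it takes over 45 s, if anything falls off the work surface, if the arm or the gripper's body presses on something with over 40 N, if the wrist force passes 120 N, or if a joint passes its speed limit or range.

## Robot

A 7-joint arm with a two-finger parallel gripper is mounted at the origin on the work surface. World frame = base frame: x ahead of the robot, y to its left, z up, the work surface at z = 0. Lengths are in m, angles in degrees, forces in N, time in s.
With the tool pointing down it reaches from about 0.425 to 0.95 m from the base axis. Payload 4.7 kg.
Tool frame: the origin (TCP) lies at the very end of the fingers, on their centre line; the grasp point (between the pads) lies 19 mm behind it; y points along the fingers, x is the direction in which the jaws open and shut, and the axes are right-handed (so a half turn about y gives the same grasp; the last joint's range is limited). The gripper opens to 87 mm and grips with 3 to 60 N. Pads are 19 mm wide; open, the fingers measure 117 mm over their backs; the gripper's body (75 mm by 190 mm) begins 51 mm behind the grasp point.
Start: joints at [-65.598, 26.849, -2.785, 87.806, 1.381, 65.374, -4.715], TCP at [0.296, 0.606, 0.223] pointing down, gripper open.
Joint ranges: [-148.3, 148.3], [-19.14, 114.17], [-79.39, 73.82], [5.75, 140.21], [-59.74, 239.74], [12.07, 113.84], [-152.46, 152.46]. Speed limits (degrees/s): [147.25, 147.25, 180, 180, 180, 180, 180].

## Interface

Orientations are given as [roll, pitch, yaw] about the fixed x, y, z axes, in that order (R = Rz(yaw) Ry(pitch) Rx(roll)).
In Python, from plant import r gives the robot as it stands.
- The arm moves only by the tool send_rows, never from a script. Its argument "targets" is a list of rows, each a list of 3 entries, a list of its own where there are three numbers: the shift along the tool's x, y, z in units of 40 mm (1.0 is 40 mm), then the turn about the tool's y in units of 5 degrees (1.0 is 5 degrees), then the opening in per cent of the stroke, from 0 (shut) to 100 (fully open). A call has exactly 5 rows; each row is the pose to reach, as a shift and turn from the pose commanded when the call began, along the tool's axes at that moment; what a row does not reach only later rows make up. A row lasts 1/12 s, in which the tool goes at most 41.7 mm and 7.16 degrees, less where a joint would pass 70% of its speed; a pose out of reach is approached as far as the arm can. A call with a gripper value outside its range is refused whole. The fingers move at their own pace and stop on an object; "grip_force" is the grip in N (left out, the last holds). Time passes only in rows, so rows that repeat a pose let the fingers close, or fill a call up. It gives the time, the measured TCP pose, the force and the opening at its end, in the units of the state.
- r.read_state(): the state, without advancing time (a new reading comes with each control period).
- r.snapshot(name): name is "scene" or "top" or "wrist"; returns the picture (384x512x3 uint8, red, green, blue); there is no depth.
- r.get_calibration(name): a dict with "fx", "fy", "cx", "cy" (pixels), "distortion" ([k1, k2, p1, p2, k3] as OpenCV has them; the pictures are not rectified), "origin" and "rotation" of the camera in the world. Camera axes: x right, y up, looking along -z (the intrinsics and any distortion apply to the point x, -y, -z); pixel columns grow to the right and rows downward; lengths in m; the calibration is good to about 2 mm. A picture is of the moment at which its call begins: read the wrist's pose just before it. get_calibration takes no time and is no camera call; for the wrist camera it gives the pose at the moment of the call.
- r.sign_off(): hands the job in, once; it reports no verdict.
Trained networks look in the newest picture that a camera, given by its name, has taken for a name from the list of things; names that differ only in an ending like _2 or _b are one class to them, and where a whole thing is asked for, a point or a joint stands for the part that bears it (a point fixed in the world has none). Each returns a list of dicts, best first, with "p" (0 to 1); they miss things now and then, are a little off and sometimes report something else, mostly with a low value. They report only what shows in the picture. A call takes as long as a camera call.
- r.cut_out(camera, label): "region" (384x512 bool, what is visible of it) and "extent" ([left, top, right, bottom] in pixels, round what is visible of it).
The state is a dict: "time_s": time; "joint_pos": joint angles; "qvel": joint speeds; "joint_efforts": joint torques, N m; "ee_pos": TCP position; "orientation": TCP orientation; "force": force on the tool from outside, world axes, zero at the start; "ft_torque": the same for the moment, N m; "finger_gap": finger opening in m.
Only numpy, scipy, OpenCV 4.12 (cv2) and the standard library are available. Lean on these libraries where they do the work, as an engineer would, in place of code of your own. Each camera call takes 0.05 s, during which the arm holds its last target. There are 200 camera calls.

## Working session

There is one attempt and no reset: what is moved stays moved. The work goes in short steps, Python scripts to look and compute and a tool call to move; the robot and the scene stay as the last step left them, time stands still between calls to the robot, and variables do not carry over. Pictures are saved under pics/ and viewed, about 8 in all and at most 12, crops included, and the job is handed in when it is done.

Besides the shell and the picture viewer there is one more tool, called after "Request:" as name(argument=value, ...) on one line, values as JSON. send_rows: Moves the arm, as the interface text tells. Its arguments: {"type":"object","properties":{"targets":{"type":"array","items":{"type":"array"}},"grip_force":{"type":"number"}},"required":["targets"]}

```bash
mkdir -p pics; python3 - <<'E'
from plant import r
import cv2,numpy as np
s=r.read_state(); print({k:np.round(s[k],3) for k in ("time_s","ee_pos","orientation","force","finger_gap")})
for c in ("scene","top"):
    im=r.snapshot(c); cv2.imwrite(f"pics/{c}0.png",im[:,:,::-1])
    k=r.get_calibration(c); print(c,k)
    for l in ("ledge","cover_1_near","dabba","lid","bowl"):
        for d in r.cut_out(c,l)[:5]:
            ys,xs=np.nonzero(d["region"]); print(l,round(d["p"],2),d["extent"],xs.mean().round(1),ys.mean().round(1),len(xs))
E
```

```text
{'time_s': np.float64(0.0), 'ee_pos': array([0.296, 0.606, 0.221]), 'orientation': array([-90.005,   0.113,  63.943]), 'force': array([-0.113, -1.157,  0.43 ]), 'finger_gap': np.float64(0.087)}
scene {'fx': 422.426149551329, 'fy': 422.426149551329, 'cx': 255.20412717440632, 'cy': 194.7313594713578, 'distortion': array([-0.12562855,  0.        ,  0.        ,  0.        ,  0.        ]), 'origin': array([1.22983479, 0.19743774, 0.55686585]), 'rotation': array([ 55.06905078,   1.28219726, 103.76541142])}
ledge 0.63 [65.5, 142.3, 417.0, 305.4] 238.4 225.4 32818
dabba 0.94 [277.0, 169.1, 354.6, 240.0] 316.4 202.6 4297
lid 0.78 [186.8, 189.2, 254.4, 233.9] 219.6 209.1 2346
lid 0.39 [174.5, 148.7, 240.4, 189.2] 207.4 168.3 2032
bowl 0.82 [96.5, 160.0, 164.1, 212.0] 132.2 185.6 2530
top {'fx': 348.3806504434212, 'fy': 348.3806504434212, 'cx': 254.58085706924228, 'cy': 191.70953659774216, 'distortion': array([-0.05945467,  0.        ,  0.        ,  0.        ,  0.        ]), 'origin': array([0.40064976, 0.03077265, 0.89502136]), 'rotation': array([ 13.29117628,  -0.12996668, -96.67987325])}
ledge 0.88 [121.2, 103.5, 392.8, 275.9] 261.0 200.3 24210
cover_1_near 0.73 [155.3, 192.2, 214.6, 261.2] 183.7 225.7 2852
dabba 0.56 [158.6, 132.6, 214.2, 189.3] 185.4 158.8 2472
lid 0.55 [232.3, 125.9, 282.2, 172.1] 256.6 148.7 1940
bowl 0.85 [299.2, 106.1, 346.6, 155.7] 323.5 128.4 1817
```

```bash
python3 -c "
import cv2,numpy as np
a=[cv2.imread(f'pics/{c}0.png') for c in('scene','top')]
cv2.imwrite('pics/both0.png',cv2.resize(a[1],(800,600)))"
```

```text
(no output)
```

View pics/both0.png

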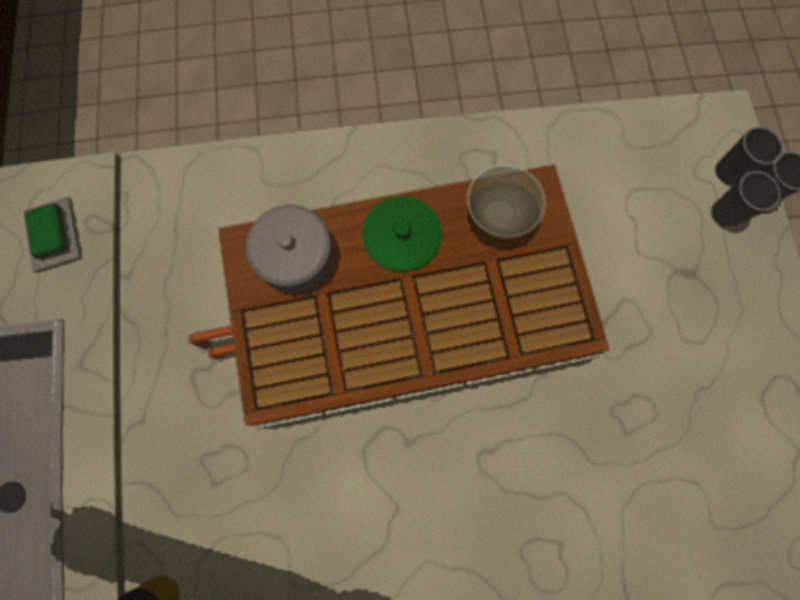

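View pics/scene0.png

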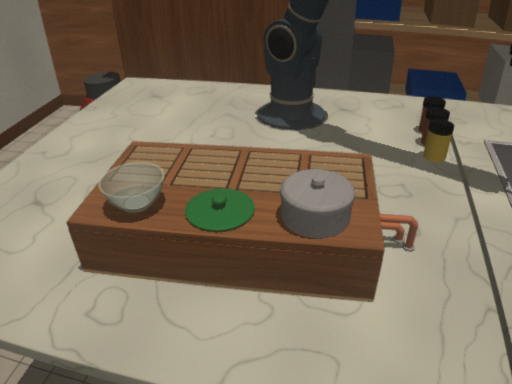

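The top view shows the four covers, cover 1 at left: ledge top corners near (219,228), (556,166), (607,348), (247,424) px in the enlarged picture. The dabba, lid and bowl are on the strip behind.

```bash
cat > h.py <<'E'
from plant import r
import cv2,numpy as np
from scipy.spatial.transform import Rotation as R
from scipy.optimize import least_squares
def proj(P,c):
    k=r.get_calibration(c); M=R.from_euler('xyz',k["rotation"],degrees=True).as_matrix()
    q=(np.atleast_2d(P)-k["origin"])@M*[1,-1,-1]
    K=np.array([[k["fx"],0,k["cx"]],[0,k["fy"],k["cy"]],[0,0,1]])
    return cv2.projectPoints(q,np.zeros(3),np.zeros(3),K,k["distortion"])[0][:,0]
def L2W(p,L):
    c,s=np.cos(p[2]),np.sin(p[2]); L=np.atleast_2d(L)
    return np.c_[p[0]+c*L[:,0]-s*L[:,1],p[1]+s*L[:,0]+c*L[:,1],L[:,2]]
E
python3 - <<'E'
from h import *
px=np.array([[219,228],[556,166],[607,348],[247,424]])/1.5625
L=np.array([[.163,.266,.12],[.163,-.266,.12],[-.138,-.266,.12],[-.138,.266,.12]])
f=least_squares(lambda p:(proj(L2W(p,L),"top")-px).ravel(),[.65,0,0])
p=f.x; print(p,np.degrees(p[2]),f.fun.round(1))
C=[(-.095,y,.12) for y in (.192,.064,-.064,-.192)]
print(L2W(p,C).round(4)); np.save("p.npy",p)
a=[]
for c in("top","scene"):
    im=cv2.imread(f"pics/{c}0.png"); im=cv2.resize(im,None,fx=1.5,fy=1.5)
    for y in (.192,.064,-.064,-.192):
        q=proj(L2W(p,[(x,y+d,.12) for x,d in((-.113,-.052),(-.113,.052),(.027,.052),(.027,-.052))]),c)
        cv2.polylines(im,[np.int32(q*1.5+.5)],True,(255,255,0),1)
        cv2.circle(im,tuple(int(v) for v in proj(L2W(p,[(-.095,y,.12)]),c)[0]*1.5),3,(0,0,255),-1)
    q=proj(L2W(p,L),c);cv2.polylines(im,[np.int32(q*1.5)],True,(255,0,255),1)
    a.append(im[100:450,80:680])
cv2.imwrite("pics/fit.png",cv2.resize(np.vstack(a),(514,600)))
s=r.read_state();print(R.from_euler('xyz',s["orientation"],degrees=True).as_matrix().round(3))
E
```

```text
[ 0.58747092 -0.0126508   0.08422635] 4.825814412868162 [-0.6 -1.  -0.3 -1.8  2.3  1.2 -1.3  0.9]
[[ 0.4767  0.1707  0.12  ]
 [ 0.4874  0.0431  0.12  ]
 [ 0.4982 -0.0844  0.12  ]
 [ 0.509  -0.212   0.12  ]]
[[ 0.439  0.    -0.898]
 [ 0.898  0.     0.439]
 [ 0.    -1.     0.   ]]
```

View pics/fit.png

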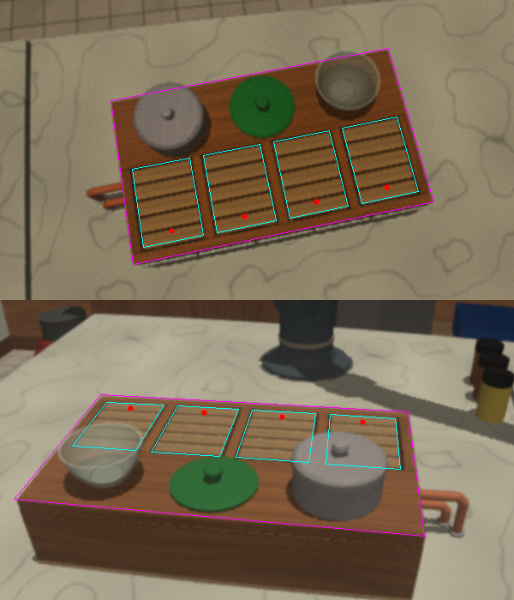

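The fit lies on the covers in both views (magenta outline, red press points). Next: go to a spot above cover 1, turn the jaws along the ledge's y, and close the fingers.

```bash
cat >> h.py <<'E'
def to(i,z,x=-.097):
    p=np.load("p.npy"); s=r.read_state(); T=R.from_euler('xyz',s["orientation"],degrees=True).as_matrix()
    P=L2W(p,[(x,(.192,.064,-.064,-.192)[i-1],z)])[0]; d=T.T@(P-s["ee_pos"])
    yaw=np.degrees(np.arctan2(T[1,0],T[0,0]))
    print("t",round(s["time_s"],2),"tcp",s["ee_pos"].round(4),"F",s["force"].round(2),"units",(d/.04).round(3),"turn",round((yaw-np.degrees(p[2])-90)/5,2))
E
python3 -c "
from h import *
to(1,.16)"
```

```text
t 0.6 tcp [0.2965 0.6064 0.2226] F [-0.49 -0.33 -0.54] units [-7.834  1.564 -8.789] turn -6.18
```

Request:
send_rows(targets=[[[-0.65,0.1,-0.75],-1.2,0],[[-1.3,0.2,-1.5],-2.4,0],[[-1.95,0.3,-2.25],-3.6,0],[[-2.6,0.4,-3.0],-4.8,0],[[-3.25,0.5,-3.75],-6.2,0]], grip_force=20)

```text
time_s: 1.02
ee_pos: [0.3746, 0.422, 0.2025]
orientation: [-90.0, -0.0, 95.3]
force: [0.2, -0.2, -0.1]
finger_gap: 0.0614
```

```bash
python3 -c "
from h import *
to(1,.16)"
```

```text
t 1.02 tcp [0.3746 0.422  0.2025] F [ 0.24 -0.21 -0.13] units [-6.492  1.062 -1.912] turn 0.09
```

Request:
send_rows(targets=[[[-1.0,0.1,-0.4],0.1,0],[[-2.0,0.2,-0.8],0.1,0],[[-3.0,0.4,-1.2],0.1,0],[[-4.0,0.6,-1.5],0.1,0],[[-5.0,0.7,-1.8],0.1,0]])

```text
time_s: 1.43
ee_pos: [0.4611, 0.2347, 0.1749]
orientation: [-90.0, -0.0, 94.4]
force: [1.4, 0.3, 0.1]
finger_gap: 0.0282
```

Request:
send_rows(targets=[[[-0.7,0.1,-0.1],0,0],[[-1.5,0.3,-0.1],0,0],[[-1.5,0.3,-0.1],0,0],[[-1.5,0.3,-0.1],0,0],[[-1.5,0.3,-0.1],0,0]])

```text
time_s: 1.85
ee_pos: [0.4695, 0.1778, 0.1636]
orientation: [-90.0, -0.1, 94.5]
force: [0.1, 0.4, 0.7]
finger_gap: 0.0018
```

```bash
python3 -c "
from h import *
to(1,.13)
cv2.imwrite('pics/a1.png',r.snapshot('top')[60:290,90:420,::-1].repeat(2,0).repeat(2,1))"
```

```text
t 1.85 tcp [0.4695 0.1778 0.1636] F [0.11 0.41 0.68] units [-0.193  0.839 -0.114] turn -0.07
```

View pics/a1.png

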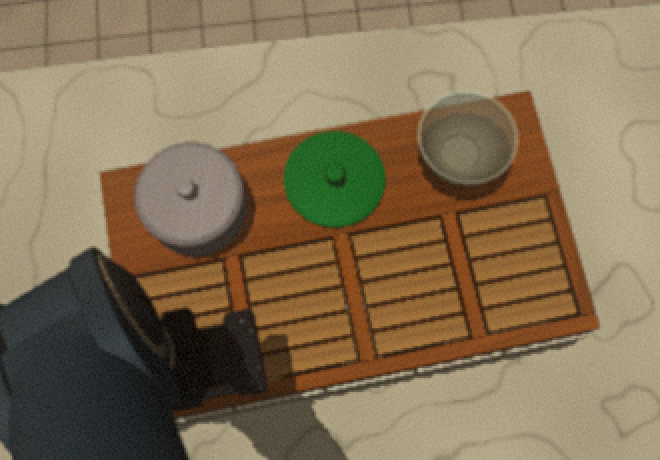

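The hand is over cover 1 near its front edge, clear of the dabba at about (190,195). Going down gently.

Request:
send_rows(targets=[[[-0.1,0.3,-0.1],0,0],[[-0.2,0.6,-0.1],0,0],[[-0.2,0.8,-0.1],0,0],[[-0.2,0.85,-0.1],0,0],[[-0.2,0.85,-0.1],0,0]])

```text
time_s: 2.32
ee_pos: [0.4734, 0.1705, 0.1288]
orientation: [-89.9, -0.0, 94.5]
force: [-0.3, -0.1, 0.6]
finger_gap: 0.0002
```

Request:
send_rows(targets=[[[0,0.05,0],0,0],[[0,0.1,0],0,0],[[0,0.15,0],0,0],[[0,0.15,0],0,0],[[0,0.15,0],0,0]])

```text
time_s: 2.73
ee_pos: [0.474, 0.1695, 0.1233]
orientation: [-90.0, -0.0, 94.4]
force: [0.8, 0.6, 0.1]
finger_gap: 0.0006
```

Request:
send_rows(targets=[[[0,0.03,0],0,0],[[0,0.06,0],0,0],[[0,0.09,0],0,0],[[0,0.09,0],0,0],[[0,0.09,0],0,0]])

```text
time_s: 3.15
ee_pos: [0.474, 0.1695, 0.12]
orientation: [-90.0, -0.0, 94.4]
force: [-1.3, -1.1, 4.3]
finger_gap: 0.0007
```

Request:
send_rows(targets=[[[0,0.01,0],0,0],[[0,0.02,0],0,0],[[0,0.03,0],0,0],[[0,0.03,0],0,0],[[0,0.03,0],0,0]])

```text
time_s: 3.57
ee_pos: [0.474, 0.1695, 0.12]
orientation: [-90.0, -0.0, 94.4]
force: [-4.0, -2.1, 15.0]
finger_gap: 0.0004
```

Cover 1 is solid: z stopped at 0.120 and the force rose to 15 N. Lifting and moving to cover 2.

Request:
send_rows(targets=[[[0,-0.4,0],0,0],[[-0.8,-0.4,0],0,0],[[-1.6,-0.4,0],0,0],[[-2.4,-0.4,0],0,0],[[-3.2,-0.4,0],0,0]])

```text
time_s: 3.98
ee_pos: [0.4839, 0.0406, 0.1343]
orientation: [-90.0, -0.0, 94.5]
force: [0.1, -0.0, -0.1]
finger_gap: 0.0
```

```bash
python3 -c "
from h import *
to(2,.123)"
```

```text
t 3.98 tcp [0.4839 0.0406 0.1343] F [ 0.08 -0.01 -0.07] units [ 0.056  0.284 -0.044] turn -0.07
```

Request:
send_rows(targets=[[[0,0.15,0],0,0],[[0,0.25,0],0,0],[[0,0.32,0],0,0],[[0,0.37,0],0,0],[[0,0.37,0],0,0]])

```text
time_s: 4.4
ee_pos: [0.4836, 0.0427, 0.12]
orientation: [-89.9, 0.0, 94.6]
force: [-2.6, -2.1, 7.3]
finger_gap: 0.0005
```

```bash
python3 -c "
from h import *
to(2,.12)"
```

```text
t 4.4 tcp [0.4836 0.0427 0.12  ] F [-2.63 -2.06  7.29] units [ 0.002  0.    -0.047] turn -0.05
```

Cover 2 is also solid: 7 N at z 0.120 with no dip. On to cover 3.

Request:
send_rows(targets=[[[0,-0.4,0],0,0],[[-0.8,-0.4,0],0,0],[[-1.6,-0.4,0],0,0],[[-2.4,-0.4,0],0,0],[[-3.2,-0.4,0],0,0]])

```text
time_s: 4.82
ee_pos: [0.4942, -0.0852, 0.1356]
orientation: [-90.0, -0.0, 94.7]
force: [0.5, 0.1, 0.3]
finger_gap: 0.0006
```

Request:
send_rows(targets=[[[0,0.15,0],0,0],[[0,0.25,0],0,0],[[0,0.32,0],0,0],[[0,0.4,0],0,0],[[0,0.4,0],0,0]])

```text
time_s: 5.23
ee_pos: [0.4938, -0.0836, 0.12]
orientation: [-89.9, -0.1, 94.6]
force: [-2.2, -0.3, 7.6]
finger_gap: 0.0006
```

```bash
python3 -c "
from h import *
to(3,.12)"
```

```text
t 5.23 tcp [ 0.4938 -0.0836  0.12  ] F [-2.16 -0.25  7.55] units [-0.029  0.    -0.058] turn -0.04
```

Cover 3 is solid as well (7.6 N). On to cover 4, which I still test with a light press first.

Request:
send_rows(targets=[[[0,-0.4,0],0,0],[[-0.8,-0.4,0],0,0],[[-1.6,-0.4,0],0,0],[[-2.4,-0.4,0],0,0],[[-3.2,-0.4,0],0,0]])

```text
time_s: 5.65
ee_pos: [0.5045, -0.2124, 0.1355]
orientation: [-90.0, -0.0, 94.7]
force: [-0.3, 0.2, 0.4]
finger_gap: 0.0006
```

```bash
python3 -c "
from h import *
to(4,.12)"
```

```text
t 5.65 tcp [ 0.5045 -0.2124  0.1355] F [-0.27  0.22  0.42] units [ 0.001  0.388 -0.062] turn -0.03
```

Request:
send_rows(targets=[[[0,0.15,0],0,0],[[0,0.25,0],0,0],[[0,0.35,0],0,0],[[0,0.43,0],0,0],[[0,0.43,0],0,0]])

```text
time_s: 6.07
ee_pos: [0.5034, -0.2111, 0.1175]
orientation: [-89.9, -0.1, 94.6]
force: [-0.7, 0.5, 0.6]
finger_gap: 0.0006
```

```bash
python3 -c "
from h import *
to(4,.08)"
```

```text
t 6.07 tcp [ 0.5034 -0.2111  0.1175] F [-0.73  0.5   0.6 ] units [-0.035  0.936 -0.087] turn -0.04
```

Cover 4 gives: the tip is at 0.1175 with under 1 N. Pushing it down steadily.

Request:
send_rows(targets=[[[0,0.15,-0.05],0,0],[[0,0.3,-0.05],0,0],[[0,0.45,-0.05],0,0],[[0,0.6,-0.05],0,0],[[0,0.75,-0.05],0,0]])

```text
time_s: 6.48
ee_pos: [0.506, -0.2131, 0.0877]
orientation: [-90.0, 0.0, 94.5]
force: [-0.8, 0.2, 0.2]
finger_gap: 0.0003
```

Request:
send_rows(targets=[[[0,0.1,0],0,0],[[0,0.15,0],0,0],[[0,0.15,0],0,0],[[0,0.15,0],0,0],[[0,0.15,0],0,0]])

```text
time_s: 6.9
ee_pos: [0.506, -0.2134, 0.0827]
orientation: [-90.0, 0.0, 94.4]
force: [-0.0, -0.3, -0.5]
finger_gap: 0.0001
```

```bash
python3 -c "
from h import *
to(4,.08)
a=[r.snapshot(c)[60:360,:,::-1] for c in('top','scene')]
cv2.imwrite('pics/b1.png',np.vstack(a))"
```

```text
t 6.9 tcp [ 0.506  -0.2134  0.0827] F [-0.03 -0.31 -0.45] units [ 0.03   0.066 -0.026] turn -0.08
```

View pics/b1.png

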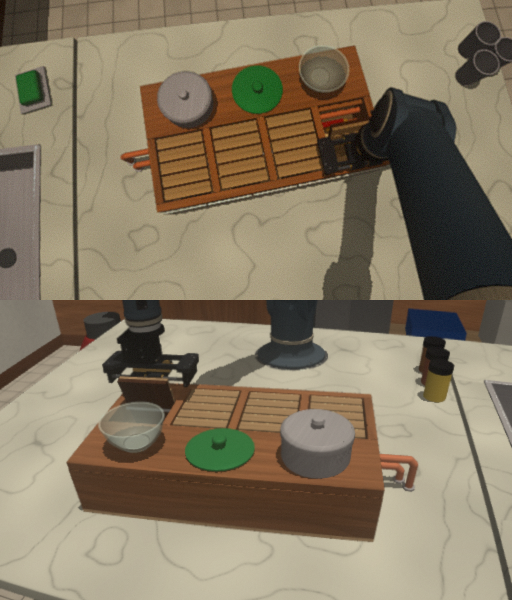

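Cover 4 stands up behind the fingers, at about (147,388) in the scene view, with no force on the tool. Drawing the hand straight up and then back.

Request:
send_rows(targets=[[[0,-0.4,0.05],0,0],[[0,-0.8,0.05],0,0],[[0,-1.3,0.05],0,0],[[0,-2.0,0.1],0,0],[[0,-2.7,0.3],0,0]])

```text
time_s: 7.42
ee_pos: [0.4942, -0.2137, 0.1914]
orientation: [-90.0, -0.0, 94.5]
force: [0.7, 0.1, 0.0]
finger_gap: 0.0003
```

Request:
send_rows(targets=[[[-0.4,-0.7,0.2],0,0],[[-1,-1.2,0.3],0,0],[[-1.6,-1.5,0.3],0,0],[[-2.0,-1.5,0.3],0,0],[[-2.0,-1.5,0.3],0,0]])

```text
time_s: 7.83
ee_pos: [0.4876, -0.2993, 0.252]
orientation: [-90.1, 0.2, 94.1]
force: [0.1, -0.6, -0.6]
finger_gap: 0.0004
```

Request:
send_rows(targets=[[[-0.6,0,0],0,0],[[-1.2,0,0],0,0],[[-1.5,0,0],0,0],[[-1.5,0,0],0,0],[[-1.5,0,0],0,0]])

```text
time_s: 8.25
ee_pos: [0.4924, -0.3538, 0.2498]
orientation: [-90.0, -0.1, 94.4]
force: [0.2, 1.4, -0.6]
finger_gap: 0.0003
```

```bash
python3 -c "
from h import *
to(4,.08)
a=[r.snapshot(c) for c in('top','scene')]
cv2.imwrite('pics/c1.png',np.vstack([i[60:360,:,::-1] for i in a]))
for c in('top','scene'):
  for l in ('dabba','lid','bowl'):
    for d in r.cut_out(c,l)[:1]: print(c,l,round(d['p'],2),d['extent'])
# predicted near/back edges of cover 4 at 1.25 rad
p=np.load('p.npy');t=1.25
E=[(-.05-(u*np.cos(t)+.02*np.sin(t)),-.192+d,.1+.02*np.cos(t)-u*np.sin(t)) for u,d in((-.077,.052),(-.077,-.052))]
print(proj(L2W(p,E),'scene').round(0),proj(L2W(p,E),'top').round(0))"
```

```text
t 8.25 tcp [ 0.4924 -0.3538  0.2498] F [ 0.22  1.43 -0.61] units [ 3.496  4.251 -0.638] turn -0.08
top dabba 0.68 [158.4, 131.1, 211.5, 189.4]
top lid 0.91 [231.7, 126.0, 281.9, 173.6]
top bowl 0.57 [297.4, 104.5, 346.2, 153.4]
scene dabba 0.59 [275.7, 168.5, 351.4, 239.0]
scene lid 0.57 [186.9, 188.7, 254.8, 231.7]
scene bowl 0.9 [97.2, 160.7, 164.5, 213.4]
[[167. 138.]
 [118. 136.]] [[333. 189.]
 [379. 180.]]
```

View pics/c1.png

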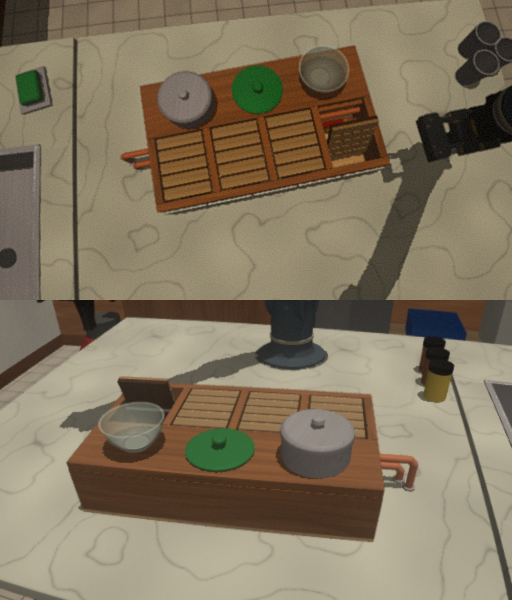

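The raised edge of cover 4 is seen at (331,130)–(378,121) in the top picture. The prediction for 1.25 rad is (333,129)–(379,120), so it's fully open. The bystanders haven't moved and the hand is clear.

```bash
python3 -c "
from plant import r
print(r.sign_off())"
```

```text
the job is handed in; nothing more can be done
None
```

Cover 4, the rightmost, was the hatch. It is tipped fully open, the hand is clear, and I handed the job in at about 8.3 s.

- **Finding it:** I pressed the covers in turn. Covers 1 to 3 stayed at 120 mm and were solid. Cover 4 dipped to 117.5 mm under less than 1 N.
- **Opening it:** I pushed straight down about 35 mm in all until it tipped over, then drew the hand up and aside.
- **Last checks:** The raised edge of cover 4 was within about 2 pixels of where 1.25 rad puts it in the top view, and within about 7 pixels in the scene view. The dabba, lid and bowl were where they started to within about 3 pixels. The tool force was only noise (about 1.5 N).
- **One shortfall:** My second press step on cover 1 reached 15 N, more than the light touch intended. I lifted at once, nothing moved, and covers 2 and 3 were tested at about 7.5 N.

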